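# Load the charger in reverse order

## Robot

A 6-joint arm with a two-finger parallel gripper is mounted at the origin on the work surface. World frame = base frame: x ahead of the robot, y to its left, z up, the work surface at z = 0. Lengths are in m, angles in degrees, forces in N, time in s.
With the tool pointing down it reaches from about 0.4 to 0.825 m from the base axis. Payload 7 kg.
Tool frame: the origin (TCP) lies midway between the tips of the shut fingers; the grasp point (between the pads) lies 19 mm behind it; z points along the fingers, y is the line along which they close (so a half turn about z gives the same grasp; the last joint's range is limited). The gripper opens to 88 mm and grips with 3 to 60 N. Pads are 19 mm wide; open, the fingers measure 130 mm over their backs; the gripper's body (78 mm by 193 mm) begins 47 mm behind the grasp point.
Start: joints at [-58.321, 20.546, 0.682, 0, -70.136, -16.507], TCP at [0.177, -0.651, 0.227] pointing down, gripper open.
Joint ranges: [-176.03, 176.03], [-82.01, 121.73], [-58.28, 71.71], [-173.87, 95.51], [-174.79, -0.11], [-173.66, 173.66]. Speed limits (degrees/s): [136.94, 136.94, 172.46, 180, 180, 180].

## Interface

Orientations are given as a 3x3 rotation matrix whose columns are the frame's x, y, z axes.
In Python, from rig import robot gives the robot as it stands. Calls block until the motion is done:
- robot.goto(position, orientation): joint-space move of the TCP to a pose.
- robot.servo_line(position, ori=None, speed=0.15): straight line of the TCP; ori=None keeps the orientation; speed is the mean speed in m/s.
- robot.movej(angles): joint-space move.
- robot.move_gripper(opening): opening from 0.0 (shut) to 1.0 (fully open); the grip force is fixed at half the most; returns when the fingers have stopped.
- robot.dwell(seconds).
- robot.ik(position, orientation): joint angles nearest the present ones, or None.
- robot.grab_frame(name): name is "scene" or "top"; returns (picture, depth): 384x512x3 uint8, red, green, blue; 384x512 float32, m along the optical axis (not along the pixel's ray), 0 where there is no reading.
- robot.camera_info(name): a dict with "vfov" (degrees; the focal length in pixels is half the picture's height over the tangent of half this angle, whatever the lens; pixels are square), "cx", "cy" (the principal point, pixels), "view" (4x4, takes a point from world to camera coordinates). Camera axes: x right, y down, z forward; pixel columns grow to the right and rows downward; lengths in m; the calibration is good to about 2 mm. A picture is of the moment at which its call begins. camera_info takes no time and is no camera call.
A pose or a line that the arm cannot do raises robot.Unreachable and nothing moves.
- robot.job_done(): hands the job in; it is judged then, once.
Readings, each from a call of its own:
- robot.read_t(): time.
- robot.read_qpos(): joint angles.
- robot.read_qvel(): joint speeds.
- robot.read_effort(): joint torques, N m.
- robot.read_position(): TCP position.
- robot.read_tcp_rot(): TCP orientation.
- robot.read_force(): force on the tool from outside, world axes, zero at the start.
- robot.read_ft_torque(): the same for the moment, N m.
- robot.read_grip_width(): opening from 0.0 (shut) to 1.0 (fully open).
- robot.read_finger_force(): force on a finger pad.
Only numpy, scipy, OpenCV 4.12 (cv2) and the standard library are available. Lean on these libraries where they do the work, as an engineer would, in place of code of your own. Each camera call takes 0.05 s, during which the arm holds its last target. There are 200 camera calls.

## Task

Move the four battery cells from the dark grey discharge rack into the white charger in reverse order, because the charger counts its channels from the other end: the cell that is leftmost in the rack goes into the charger's rightmost bay, the second from the left into the second bay from the right, and so on. Each cell must end standing upright on the floor of its own bay, released and still, and no cell may be knocked over on the way.

Things in the scene. Friction and masses are not known exactly. Their poses are not given: they have to be found in the camera images.
- cell_red_mid (a point): the red battery cell: a loose upright cylinder, 34 mm in diameter and 61 mm tall with its small steel nub (the top 2.5 mm), about 0.15 kg; the point is its centre, half-way up, 30.5 mm above its underside; its z axis is the cell's axis, up
- cell_blue_mid (a point): the blue battery cell: a loose upright cylinder, 34 mm in diameter and 61 mm tall with its small steel nub (the top 2.5 mm), about 0.15 kg; the point is its centre, half-way up, 30.5 mm above its underside; its z axis is the cell's axis, up
- cell_yellow_mid (a point): the yellow battery cell: a loose upright cylinder, 34 mm in diameter and 61 mm tall with its small steel nub (the top 2.5 mm), about 0.15 kg; the point is its centre, half-way up, 30.5 mm above its underside; its z axis is the cell's axis, up
- cell_black_mid (a point): the black battery cell: a loose upright cylinder, 34 mm in diameter and 61 mm tall with its small steel nub (the top 2.5 mm), about 0.15 kg; the point is its centre, half-way up, 30.5 mm above its underside; its z axis is the cell's axis, up
- seat_red: the fixed grey square holder, 59 mm wide, with red tabs on its -x and +x sides (reaching 39.5 mm from its centre), in which the red cell stands at the start; it stays there and so keeps a record of where in the row that cell came from. Origin: centre of its underside, 4 mm above the table; its floor is 4 mm and the top of its lip 10 mm above the origin; y axis along the row
- seat_blue: the fixed grey square holder, 59 mm wide, with blue tabs on its -x and +x sides (reaching 39.5 mm from its centre), in which the blue cell stands at the start; it stays there and so keeps a record of where in the row that cell came from. Origin: centre of its underside, 4 mm above the table; its floor is 4 mm and the top of its lip 10 mm above the origin; y axis along the row
- seat_yellow: the fixed grey square holder, 59 mm wide, with yellow tabs on its -x and +x sides (reaching 39.5 mm from its centre), in which the yellow cell stands at the start; it stays there and so keeps a record of where in the row that cell came from. Origin: centre of its underside, 4 mm above the table; its floor is 4 mm and the top of its lip 10 mm above the origin; y axis along the row
- seat_black: the fixed grey square holder, 59 mm wide, with black tabs on its -x and +x sides (reaching 39.5 mm from its centre), in which the black cell stands at the start; it stays there and so keeps a record of where in the row that cell came from. Origin: centre of its underside, 4 mm above the table; its floor is 4 mm and the top of its lip 10 mm above the origin; y axis along the row
- discharge_rack: dark grey fixed rail, 64 x 244 mm, that carries the four seats in a row, with a black block 16 mm high at its -y end. Origin: centre of its underside, on the table; y along the row, to the robot's left within 10 degrees. Seat centres: x = 0, y = +90, +30, -30, -90 mm, in an order that differs each time; a cell standing in a seat has its centre 38.5 mm above the table
- charger: white fixed charger, 62 x 243 mm, four bays in a row, a block 16 mm high at its +y end, an 8 mm high LED strip on its +x side. Origin: centre of its underside, on the table; y along the row, to the robot's left within 10 degrees. Bay centres: x = 0, y = +90, +30, -30, -90 mm; 56 x 57 mm inside, floor 8 mm and lips 14 mm above the table, so a standing cell's centre is at 38.5 mm
There are look-alikes about, which are no part of the job. Of the things shaped like the part that bears cell_yellow_mid, the yellow one is meant.

How it is judged (in metres and radians):
At the end, for the whole second after the job is handed in: Every cell stands upright (within 0.1 rad) and at rest on the floor of the charger bay that mirrors its seat's place in the rack (seat at y = +90 mm: bay at -90 mm, +30: -30, and so on), its centre within 12.5 mm of the bay's in x and in y and 34.5 to 42.5 mm above the charger's underside (((y of seat_red in the frame of discharge_rack between 0.07 and 0.11 m and y of cell_red_mid in the frame of charger between -0.1025 and -0.0775 m) or (y of seat_red in the frame of discharge_rack between 0.01 and 0.05 m and y of cell_red_mid in the frame of charger between -0.0425 and -0.0175 m) or (y of seat_red in the frame of discharge_rack between -0.05 and -0.01 m and y of cell_red_mid in the frame of charger between 0.0175 and 0.0425 m) or (y of seat_red in the frame of discharge_rack between -0.11 and -0.07 m and y of cell_red_mid in the frame of charger between 0.0775 and 0.1025 m)) and x of cell_red_mid in the frame of charger between -0.0125 and 0.0125 m and z of cell_red_mid in the frame of charger between 0.0345 and 0.0425 m and angle between each of cell_red_mid, cell_blue_mid, cell_yellow_mid, cell_black_mid's own z axis and vertical below 0.1 rad and linear speed of each of cell_red, cell_blue, cell_yellow, cell_black below 0.02 m/s and ((y of seat_blue in the frame of discharge_rack between 0.07 and 0.11 m and y of cell_blue_mid in the frame of charger between -0.1025 and -0.0775 m) or (y of seat_blue in the frame of discharge_rack between 0.01 and 0.05 m and y of cell_blue_mid in the frame of charger between -0.0425 and -0.0175 m) or (y of seat_blue in the frame of discharge_rack between -0.05 and -0.01 m and y of cell_blue_mid in the frame of charger between 0.0175 and 0.0425 m) or (y of seat_blue in the frame of discharge_rack between -0.11 and -0.07 m and y of cell_blue_mid in the frame of charger between 0.0775 and 0.1025 m)) and x of cell_blue_mid in the frame of charger between -0.0125 and 0.0125 m and z of cell_blue_mid in the frame of charger between 0.0345 and 0.0425 m and ((y of seat_yellow in the frame of discharge_rack between 0.07 and 0.11 m and y of cell_yellow_mid in the frame of charger between -0.1025 and -0.0775 m) or (y of seat_yellow in the frame of discharge_rack between 0.01 and 0.05 m and y of cell_yellow_mid in the frame of charger between -0.0425 and -0.0175 m) or (y of seat_yellow in the frame of discharge_rack between -0.05 and -0.01 m and y of cell_yellow_mid in the frame of charger between 0.0175 and 0.0425 m) or (y of seat_yellow in the frame of discharge_rack between -0.11 and -0.07 m and y of cell_yellow_mid in the frame of charger between 0.0775 and 0.1025 m)) and x of cell_yellow_mid in the frame of charger between -0.0125 and 0.0125 m and z of cell_yellow_mid in the frame of charger between 0.0345 and 0.0425 m and ((y of seat_black in the frame of discharge_rack between 0.07 and 0.11 m and y of cell_black_mid in the frame of charger between -0.1025 and -0.0775 m) or (y of seat_black in the frame of discharge_rack between 0.01 and 0.05 m and y of cell_black_mid in the frame of charger between -0.0425 and -0.0175 m) or (y of seat_black in the frame of discharge_rack between -0.05 and -0.01 m and y of cell_black_mid in the frame of charger between 0.0175 and 0.0425 m) or (y of seat_black in the frame of discharge_rack between -0.11 and -0.07 m and y of cell_black_mid in the frame of charger between 0.0775 and 0.1025 m)) and x of cell_black_mid in the frame of charger between -0.0125 and 0.0125 m and z of cell_black_mid in the frame of charger between 0.0345 and 0.0425 m); the robot touches nothing.
It fails at once if a cell is knocked over (tilted by more than 0.6 rad) (angle between any of cell_red_mid, cell_blue_mid, cell_yellow_mid, cell_black_mid's own z axis and vertical above 0.6 rad).
It also fails if it takes over 106 s, if anything falls off the work surface, if the arm or the gripper's body presses on something with over 40 N, if the wrist force passes 120 N, or if a joint passes its speed limit or range.

## Working session

There is one attempt and no reset: what is moved stays moved. The work goes in short steps, each a Python script; the robot and the scene stay as the last script left them, time stands still between calls to the robot, and variables do not carry over. Pictures are saved under pics/ and viewed, at most 14 in all, crops included, and the job is handed in when it is done.

```bash
mkdir -p pics; python3 - <<'E'
from rig import robot
import cv2,numpy as np
for n in("top","scene"):
    p,d=robot.grab_frame(n); np.savez(f"{n}0.npz",p=p,d=d)
    cv2.imwrite(f"pics/{n}0.png",p[:,:,::-1])
    i=robot.camera_info(n); print(n,i)
print(robot.read_t(),robot.read_tcp_rot())
E
```

```text
top {'vfov': 44.18536913618409, 'cx': 255.24821649982667, 'cy': 196.19280710989375, 'view': array([[ 0.01410779, -0.99979836,  0.01429015, -0.05394633],
       [-0.98670121, -0.01623462, -0.16173177,  0.5725993 ],
       [ 0.16193115, -0.01181843, -0.98673128,  0.74423126],
       [ 0.        ,  0.        ,  0.        ,  1.        ]])}
scene {'vfov': 48.59097290265621, 'cx': 256.65944999923494, 'cy': 194.4432176717298, 'view': array([[ 0.80989987,  0.58645277, -0.01163352, -0.42532163],
       [ 0.33771011, -0.48241543, -0.80822474, -0.15139553],
       [-0.47959783,  0.65065236, -0.58875923,  1.18106643],
       [ 0.        ,  0.        ,  0.        ,  1.        ]])}
0.1 [[-9.65177289e-01 -2.61596143e-01 -5.07985861e-04]
 [-2.61596606e-01  9.65176292e-01  1.39342272e-03]
 [ 1.25781901e-04  1.47778734e-03 -9.99998900e-01]]
```

View pics/top0.png

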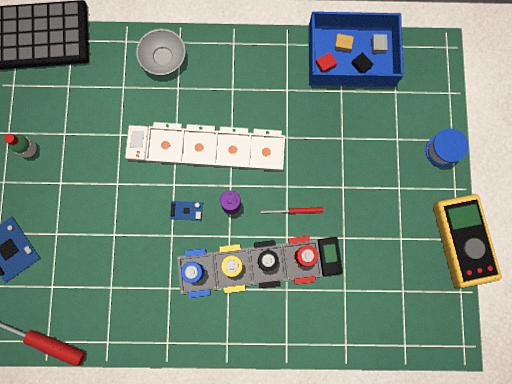

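View pics/scene0.png

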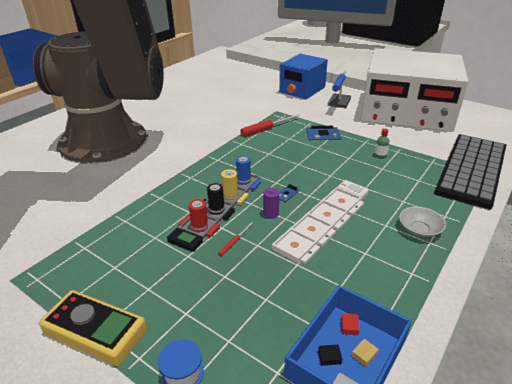

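The top view (+y to the left) shows the rack's cells at blue (192,271), yellow (232,266), black (268,261) and red (306,256). The charger's bay dots are at (165,145), (199,147), (233,150) and (266,152).

Possible mix-ups, by pixel:
- purple cell (230,202)
- blue jar (447,147)
- bottle (20,146)
- red, black and yellow blocks in the blue tray (327,62), (362,62), (344,43)
- yellow multimeter (467,240)

I choose the four cells standing on the dark rail with coloured tabs.

```bash
cat > h.py <<'E'
import numpy as np,cv2
from rig import robot
def K(n):
    i=robot.camera_info(n); f=192/np.tan(np.radians(i["vfov"])/2); return f,i["cx"],i["cy"],np.array(i["view"])
def ray(n,uv,z):
    f,cx,cy,V=K(n); R,t=V[:3,:3],V[:3,3]; c=-R.T@t
    d=R.T@np.array([(uv[0]-cx)/f,(uv[1]-cy)/f,1]); return c+d*(z-c[2])/d[2]
def cloud(n,d):
    f,cx,cy,V=K(n); v,u=np.mgrid[:384,:512]
    P=np.stack([(u-cx)/f*d,(v-cy)/f*d,d],-1); return (P-V[:3,3])@V[:3,:3]
def blobs(mask,amin):
    n,l,s,c=cv2.connectedComponentsWithStats(mask.astype(np.uint8)); return [(c[i],s[i,4]) for i in range(1,n) if s[i,4]>=amin]
E
python3 - <<'E'
from h import *
z=np.load("top0.npz");p,d=z["p"],z["d"]; P=cloud("top",d)
hsv=cv2.cvtColor(p,cv2.COLOR_RGB2HSV)
roi=np.zeros((384,512),bool); roi[135:165,150:280]=1
m=roi&(hsv[...,1]>100)&((hsv[...,0]<18))
for c,a in blobs(m,15): print("dot",c,a,ray("top",c,.008).round(4),P[int(c[1]),int(c[0])].round(4))
# cell tops by depth
r2=np.zeros_like(roi); r2[230:300,170:345]=1
top=r2&(P[...,2]>.055)&(d>0)
for c,a in blobs(top,30):
    mm=top&(np.hypot(*(np.mgrid[:384,:512]-np.array([c[1],c[0]])[:,None,None]))<25); q=P[mm]
    print("cell",c,a,q.mean(0).round(4),q.max(0).round(4),ray("top",c,.0665).round(4))
print("table z",np.median(P[180:190,60:400,2]),P[320,60],P[320,440],P[100,440])
a=cv2.resize(p[225:305,165:350],None,fx=4,fy=4,interpolation=cv2.INTER_CUBIC)[:,:,::-1]
b=cv2.resize(p[115:185,115:300],None,fx=4,fy=4,interpolation=cv2.INTER_CUBIC)[:,:,::-1]
cv2.imwrite("pics/crop.png",np.vstack([a,b]))
E
```

```text
dot [164.84210526 144.54385965] 57 [0.6704 0.1169 0.008 ] [0.6701 0.1175 0.0128]
dot [198.5        146.85185185] 54 [0.6673 0.0568 0.008 ] [0.668  0.0574 0.011 ]
dot [232.19230769 149.21153846] 52 [ 0.664  -0.0033  0.008 ] [ 0.6647 -0.0029  0.007 ]
dot [265.62962963 151.5       ] 54 [ 0.6609 -0.063   0.008 ] [ 0.6609 -0.0618  0.0113]
cell [307.05352113 255.77464789] 355 [ 0.4749 -0.1291  0.0679] [ 0.4906 -0.1132  0.0726] [ 0.4749 -0.1292  0.0665]
cell [268.02272727 260.28977273] 352 [ 0.4668 -0.0668  0.0679] [ 0.4832 -0.0507  0.0722] [ 0.4668 -0.0668  0.0665]
cell [231.68079096 266.        ] 354 [ 0.457  -0.0091  0.0679] [0.4729 0.0064 0.0724] [ 0.457  -0.009   0.0665]
cell [191.50273224 272.03005464] 366 [0.4466 0.0543 0.0676] [0.4624 0.0712 0.0728] [0.4466 0.0544 0.0665]
table z 0.002275046054704699 [0.36368319 0.2807782  0.00153477] [ 0.37195665 -0.36387378  0.00197567] [ 0.76600403 -0.3835653   0.00139252]
```

View pics/crop.png

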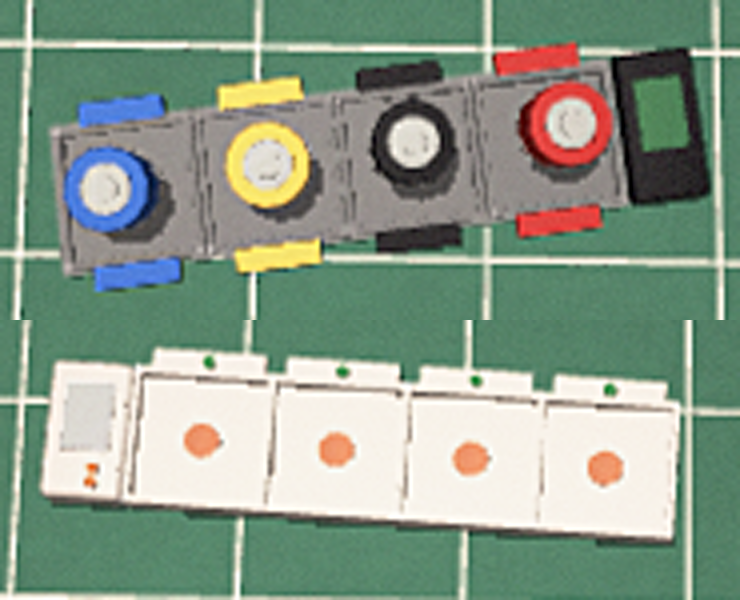

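The crop confirms the order from the left (+y): blue, yellow, black, red. Each cell stands in the seat with tabs of its own colour, and the bay dots are 60 mm apart as expected. I'll move blue first.

```bash
cat >> h.py <<'E'
CELL=dict(blue=(.4466,.0544),yellow=(.457,-.0090),black=(.4668,-.0668),red=(.4749,-.1292))
BAY=dict(blue=(.6609,-.063),yellow=(.664,-.0033),black=(.6673,.0568),red=(.6704,.1169))
def ori(yaw_row):  # direction of the row's y axis (xy); fingers close across it
    y=np.array([yaw_row[1],-yaw_row[0],0.]); y/=np.linalg.norm(y); z=np.array([0,0,-1.])
    return np.column_stack([np.cross(y,z),y,z])
RR=ori((-.0283,.1835)); RC=ori((.0095,.1799))
GZ,HI=.023,.125
def pick(n):
    x,y=CELL[n]; robot.move_gripper(1.0)
    robot.goto([x,y,HI],RR); robot.servo_line([x,y,GZ],speed=.1)
    robot.move_gripper(0.0); print(n,"width mm",88*robot.read_grip_width(),"F",robot.read_finger_force())
    robot.servo_line([x,y,HI],speed=.12)
def place(n,off=(0,0)):
    x,y=BAY[n][0]+off[0],BAY[n][1]+off[1]
    robot.servo_line([x,y,HI],RC,speed=.15); robot.servo_line([x,y,.04],speed=.12); robot.servo_line([x,y,GZ+.0005],speed=.03)
    print("force",robot.read_force().round(1) if hasattr(robot.read_force(),'round') else robot.read_force())
    robot.move_gripper(.75); robot.servo_line([x,y,HI],speed=.12); print("t",robot.read_t())
E
python3 - <<'E'
from h import *
print([robot.ik([*CELL[n],HI],RR) for n in ("blue","red")])
pick("blue"); print(robot.read_t())
p,_=robot.grab_frame("scene"); cv2.imwrite("pics/s1.png",p[:,:,::-1])
E
```

```text
[array([ 32.17893133,   4.72872843, -34.83943963,   0.        ,
       -50.43183194, 156.58834644]), None]
blue width mm 33.76223734989802 F 29.99853104352951
6.075
```

View pics/s1.png

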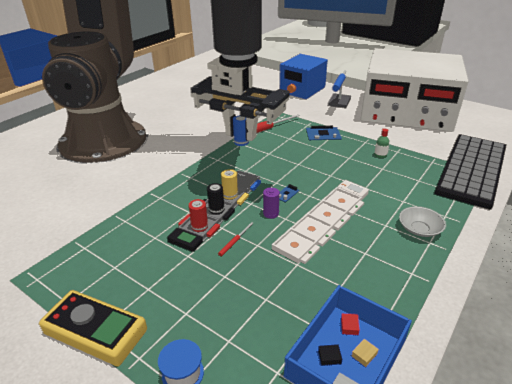

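Blue is held upright at the gripper (240,130), and the other three cells are undisturbed. Red may need the half-turned grasp, so I'll have the helpers pick the orientation. Next I'll place blue and check it.

```bash
cat >> h.py <<'E'
F=np.diag([-1.,-1,1])
def feas(x,y,R):
    q=[robot.ik([x,y,z],R) for z in (HI,GZ)]
    return None if any(a is None for a in q) else np.abs(q[0]-robot.read_qpos()).max()
E
python3 - <<'E'
from h import *
for n in CELL: print(n,[feas(*CELL[n],R) for R in(RR,RR@F)],[feas(*BAY[n],R) for R in(RC,RC@F)])
place("blue")
p,d=robot.grab_frame("scene"); cv2.imwrite("pics/s2.png",p[:,:,::-1])
for n in CELL: print(n,[feas(*CELL[n],R) for R in(RR,RR@F)],[feas(*BAY[n],R) for R in(RC,RC@F)])
E
```

```text
blue [np.float64(0.06414255741501762), np.float64(180.0004159325285)] [np.float64(26.625176271736542), np.float64(170.95849210397446)]
yellow [np.float64(8.497009811353738), np.float64(171.50337938648508)] [np.float64(26.640650224767935), np.float64(176.1160594145113)]
black [np.float64(16.322601097722096), np.float64(163.67778810011671)] [np.float64(27.429619517164873), np.float64(181.1188521933836)]
red [None, np.float64(155.53854031036053)] [np.float64(28.938277915009408), np.float64(185.87334542024277)]
force [ 0.6  0.9 -1.4]
t 11.2167
blue [np.float64(26.500372045097976), np.float64(189.0407107526801)] [np.float64(0.0606616692235491), np.float64(179.99878692412605)]
yellow [np.float64(25.688492483236203), np.float64(180.54367420663667)] [np.float64(5.158531752495401), np.float64(185.1563542346629)]
black [np.float64(24.03923438334084), np.float64(172.7180829202683)] [np.float64(10.161324531367663), np.float64(190.15914701353518)]
red [None, np.float64(164.57883513051212)] [np.float64(14.915817758226845), np.float64(194.91364024039436)]
```

View pics/s2.png

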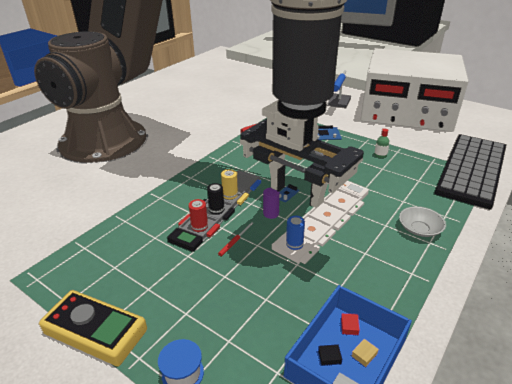

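Blue stands upright in the rightmost bay (295,232). The remaining three follow, with red using the half-turned grasp.

```bash
python3 - <<'E'
import h
from h import *
for n in("yellow","black","red"):
    if n=="red": h.RR=RR@F; h.RC=RC@F
    pick(n)
    if robot.read_grip_width()*88<30: print("missed",n); break
    place(n)
robot.servo_line([.60,.10,.25],speed=.2)
robot.goto([.177,-.651,.3],ori((0,1.))) if robot.ik([.177,-.651,.3],ori((0,1.))) is not None else robot.movej([-58.3,20.5,.7,0,-70.1,-16.5])
p,d=robot.grab_frame("top"); P=cloud("top",d); cv2.imwrite("pics/t3.png",p[:,:,::-1])
m=(P[...,2]>.055)&(P[...,2]<.08)&(abs(P[...,0]-.665)<.05)&(P[...,1]>-.1)&(P[...,1]<.15)
for c,a in blobs(m,100): print(a,ray("top",c,.0665).round(4))
print(robot.read_t())
E
```

```text
yellow width mm 33.52611437762804 F 29.997865855693817
force [ 0.5  0.4 -1.1]
t 20.6583
black width mm 33.39581622468393 F 29.997453689575195
force [-0.4  0.6 -2.1]
t 30.225
red width mm 33.530066267998016 F 29.99881625175476
force [-0.3  0.5 -1.1]
t 41.7667
350 [0.6673 0.115  0.0665]
349 [0.6645 0.0561 0.0665]
342 [ 0.6612 -0.0034  0.0665]
341 [ 0.6582 -0.0622  0.0665]
45.7167
```

View pics/t3.png

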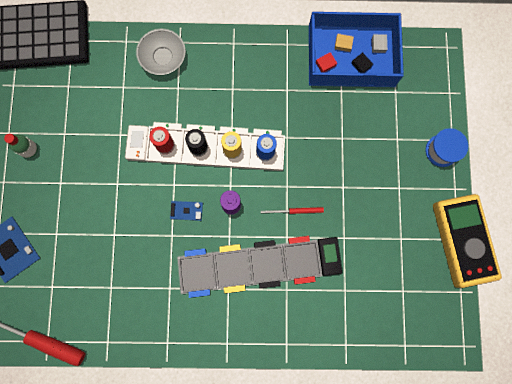

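The top view shows red (161,139), black (196,142), yellow (231,143) and blue (266,147) upright in the bays from left to right. Each is within about 3 mm of its bay dot, and the arm is clear.

```bash
python3 -c "
from rig import robot
print(robot.job_done())"
```

```text
the job is handed in; nothing more can be done
None
```

I moved all four cells into the charger in reverse order (from the left: red, black, yellow, blue) and handed the job in at about 46 s; the last top view showed each one upright and within about 3 mm of its bay's centre dot, but no verdict came back.

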